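# Close up and start the bench incubator

## Robot

A 6-joint arm with a two-finger parallel gripper is mounted at the origin on a cart in front of the work surface, level with it; the furniture and walls round the work are solid. World frame = base frame: x ahead of the robot, y to its left, z up, the work surface at z = 0. Lengths are in m, angles in degrees, forces in N, time in s.
With the tool pointing down it reaches from about 0.325 to 0.775 m from the base axis. Payload 5.5 kg.
Tool frame: the origin (TCP) lies at the very end of the fingers, on their centre line; the grasp point (between the pads) lies 19 mm behind it; z points along the fingers, y is the line along which they close (so a half turn about z gives the same grasp; the last joint's range is limited). The gripper opens to 88 mm and grips with 3 to 60 N. Pads are 20 mm wide; open, the fingers measure 115 mm over their backs; the gripper's body (75 mm by 178 mm) begins 61 mm behind the grasp point.
Start: joints at [68.829, 5.22, 70.514, -0, 104.267, -3.249], TCP at [0.185, 0.571, 0.223] pointing down, gripper open.
Joint ranges: [-164.24, 164.24], [-49.07, 125.15], [9.68, 141.18], [-86.29, 266.29], [3.28, 154.24], [-151.56, 151.56]. Speed limits (degrees/s): [147.25, 147.25, 172.46, 180, 180, 180].

## Interface

Orientations are given as a 3x3 rotation matrix whose columns are the frame's x, y, z axes.
In Python, from rig import robot gives the robot as it stands.
- The arm moves only by the tool jog_arm, never from a script. Its argument "deltas" is a list of rows, each an object of numbers: "tx", "ty", "tz": the shift along the tool's x, y, z as a fraction of full scale; "wx", "wy", "wz": the turn, a rotation vector about the tool's x, y, z as a fraction of full scale; "jaw": the closure, from 0 (fully open) to 1 (shut). A call has 1 to 8 rows; each row shifts and turns the commanded pose from where the row before left it, along the tool's axes as they then stand; what a row does not reach is not made up. Full scale, the value 1, is 0.25 m for a shift and 2 pi rad for a turn. A row lasts 1/10 s, in which the tool goes at most 50 mm and 8.59 degrees, less where a joint would pass 70% of its speed; a pose out of reach is approached as far as the arm can. A call with a number of a shift or a turn outside -1 to 1 is refused whole. A call with a gripper value outside its range is refused whole. The fingers move at their own pace and stop on an object; "grip_force" is the grip in N (left out, the last holds). Time passes only in rows, so rows that do not move let the fingers close. It gives the time, the measured TCP pose, the force, the opening and the grip force at its end, in the units of the state.
- robot.read_state(): the state, without advancing time (a new reading comes with each control period).
- robot.grab_frame(name): name is "scene" or "side" or "wrist"; returns a dict with "frame" (400x640x3 uint8, red, green, blue), "fov_y" (degrees; the focal length in pixels is half the picture's height over the tangent of half this angle, whatever the lens; pixels are square), "cx", "cy" (the principal point, pixels), "position" and "orientation" of the camera in the world. Camera axes: x right, y up, looking along -z (the intrinsics and any distortion apply to the point x, -y, -z); pixel columns grow to the right and rows downward; lengths in m; the calibration is good to about 2 mm. A picture is of the moment at which its call begins. There is no depth.
- robot.job_done(): hands the job in; it is judged then, once.
The state is a dict: "t": time; "joint_positions": joint angles; "joint_vel": joint speeds; "effort": joint torques, N m; "position": TCP position; "tool_rot": TCP orientation; "wrist_force": force on the tool from outside, world axes, zero at the start; "torque": the same for the moment, N m; "finger_gap": finger opening in m; "gripper_force": force on a finger pad.
Only numpy, scipy, OpenCV 4.12 (cv2) and the standard library are available. Lean on these libraries where they do the work, as an engineer would, in place of code of your own. Each camera call takes 0.05 s, during which the arm holds its last target. There are 200 camera calls.

## Task

Get the small bench incubator running: with the fingertips, push its tray gently all the way in with the red-capped sample cup still standing on it, then swing the door fully shut without slamming it, then press the green start button right down and let it come up again. Only push: do not touch or lift the sample cup, do not close the door on a tray that is still out or press the button while the door is open, and leave the other bottles and the yellow-capped cup where they stand.

Things in the scene. Friction and masses are not known exactly. Their poses are not given: they have to be found in the camera images.
- incubator: Bench incubator, white box with feet, 160 deep (x) x 200 wide (y) x 115 high, fixed to the worktop. Origin: centre of its underside, on the worktop. Its own +x points to its back, +y to its left (seen from the robot), +z up; its open front is the plane x = -80 mm. Nothing rises above 115 mm except the start button.
- tray (a joint): How far the aluminium tray is out, m: 0 is fully home (a stop), grows as it comes out toward the incubator's -x, at most 0.125. About 1.5 N of friction plus 4 N per m/s drag, no spring, no catch. Tray 172 wide, 138 long; its floor is 20 mm above the worktop, its side walls reach up to 44 mm.
- tray_front (a point): Centre of the outer face of the tray's upright front panel, 55 mm above the worktop, moving with the tray. The panel is 172 wide (y), 6 thick and spans heights 16 to 80 mm; its face looks to the incubator's -x. With the tray fully home the face stands at incubator x = -83 mm, so fingers pushing it stay in front of the box.
- door (a joint): Opening angle of the door, rad: 0 is shut (a stop), at most 1.95; it grows as the free edge swings toward the robot, then to the right. About 0.06 N m friction plus 0.06 N m per rad/s drag: it stays where left; no catch or spring. At angle a, in the incubator's axes, hinge to free edge points along (-sin a, cos a) and the outer face looks to (-cos a, -sin a).
- door_hinge (a point): Point on the door's upright hinge axis, on the right (-y) side at incubator x = -86, y = -100 mm, 61.5 mm above the worktop; the axis lies in the plane of the door's inner face.
- door_push (a point): Point on the door's outer face, 140 mm from the hinge axis, 61.5 mm above the worktop, moving with the door. Door: blue frame, clear pane, 198 from hinge axis to free edge, 14 thick, heights 11 to 113 mm; the outer face is solid all over (pane too). A steel pull strip 8 wide stands 18 mm off the outer face, at 186 to 194 mm from the hinge axis.
- start (a joint): Travel of the green start button, m: 0 released, 0.006 fully down (about 4 N, a spring brings it back up); down past 0.004 counts as pressed.
- start_top (a point): Centre of the top of the green start button (22 diameter), which points up, on the roof of the incubator at incubator x = -30, y = -55 mm.
- red_cup: White sample cup with red cap, 58 diameter x 70 high, about 60 g, standing loose on the tray floor; origin at the centre of its underside. To be carried in by the tray, not touched.
- purple_bottle: White stain bottle with purple cap, 36 diameter x 98 high, loose bystander; origin at the centre of its underside.
- dropper: Brown dropper bottle with black top, 34 diameter x 102 high, loose bystander; origin at the centre of its underside.
- yellow_cup: White sample cup with yellow cap, 58 diameter x 70 high, loose bystander; origin at the centre of its underside.
Mind the look-alikes: they are no part of the job. Of the things like the red_cup, leave any that is turquoise; of the rest the larger one is meant.

How it is judged (in metres and radians):
On the way, in this order (a step that is already met when the one before it is completed fails the run):
1. the tray is pushed home while the door still stands open (value of joint tray below 0.005 m and value of joint door above 0.8 rad), for 0.2 s.
2. the door is shut (value of joint door below 0.035 rad and value of joint tray below 0.006 m), for 0.2 s.
3. the start button is pressed down (value of joint start above 0.004 m), for 0.04 s.
At the end, for the whole second after the job is handed in: Tray within 6 mm of home, door within 0.04 rad of shut, start button up again (less than 2 mm down), red-capped cup upright (within 0.2 rad), at rest and inside the incubator on the tray; the two bottles and the yellow-capped cup upright and within 20 mm of where they stood (value of joint tray below 0.006 m and value of joint door below 0.04 rad and value of joint start below 0.002 m and angle between each of red_cup, purple_bottle, dropper, yellow_cup's own z axis and vertical below 0.2 rad and x of red_cup in the frame of incubator between -0.06 and 0.06 m and y of red_cup in the frame of incubator between -0.07 and 0.07 m and height (world z) of red_cup between 0.012 and 0.03 m and linear speed of red_cup below 0.02 m/s and distance of each of purple_bottle, dropper, yellow_cup from where it was at the start of the episode below 0.02 m); the robot touches nothing.
It fails at once if the door is swung in (below 0.8 rad) while the tray is more than 15 mm out (value of joint door below 0.8 rad and value of joint tray above 0.015 m).
It fails at once if the start button is pressed while the door is open (more than 0.1 rad) (value of joint start above 0.004 m and value of joint door above 0.1 rad).
It fails at once if the door is slammed (faster than 3 rad/s) or the tray shoved faster than 0.5 m/s (velocity of joint door below -3 rad/s or velocity of joint tray below -0.5 m/s).
It fails at once if the red-capped cup is touched by the robot, lifted or tipped (0.35 rad) (contact force between any of the fingers, the arm and red_cup above 0.5 N or height (world z) of red_cup above 0.045 m or angle between red_cup's own z axis and vertical above 0.35 rad).
It fails at once if a bystander is moved by more than 30 mm or tipped (distance of any of purple_bottle, dropper, yellow_cup from where it was at the start of the episode above 0.03 m or angle between any of purple_bottle, dropper, yellow_cup's own z axis and vertical above 0.35 rad).
It also fails if it takes over 53 s, if anything falls off the work surface, if the arm or the gripper's body presses on something with over 40 N, if the wrist force passes 120 N, or if a joint passes its speed limit or range.

## Working session

There is one attempt and no reset: what is moved stays moved. The work goes in short steps, Python scripts to look and compute and a tool call to move; the robot and the scene stay as the last step left them, time stands still between calls to the robot, and variables do not carry over. Pictures are saved under pics/ and viewed, at most 10 in all, crops included, and the job is handed in when it is done.

Besides the shell and the picture viewer there is one more tool, called after "Emit:" in YAML: its name, and indented under it one key for each argument. jog_arm: Moves the arm, as the interface text tells. Shift numbers are shares of 0.25 m and turn numbers shares of 2 pi rad, none past 1 either way. Its arguments: {"type":"object","properties":{"deltas":{"type":"array"},"grip_force":{"type":"number"}},"required":["deltas"]}

```bash
mkdir -p pics; ls; cat > h.py <<'E'
import numpy as np,cv2
from rig import robot
def grab(n,save=None):
    f=robot.grab_frame(n)
    if save: cv2.imwrite('pics/'+save,cv2.cvtColor(f['frame'],cv2.COLOR_RGB2BGR))
    return f
def ray(f,u,v):
    F=200/np.tan(np.radians(f['fov_y'])/2)
    d=np.array([(u-f['cx'])/F,-(v-f['cy'])/F,-1.])
    return np.array(f['position']),np.array(f['orientation'])@d
def onz(f,u,v,z):
    p,d=ray(f,u,v); return p+d*(z-p[2])/d[2]
def proj(f,P):
    F=200/np.tan(np.radians(f['fov_y'])/2)
    c=np.array(f['orientation']).T@(np.array(P)-f['position'])
    return f['cx']+F*c[0]/-c[2], f['cy']-F*c[1]/-c[2]
E
python3 - <<'E'
from h import *
for n in('scene','side'):
    f=grab(n,n+'0.png'); print(n,{k:v for k,v in f.items() if k!='frame'})
s=robot.read_state();print(s['t'],s['position'],s['tool_rot'])
E
```

```text
pics
scene {'fov_y': 52.52842806633347, 'cx': 324.475231241931, 'cy': 199.22424026392474, 'position': array([-0.16991875, -0.71545963,  0.77010922]), 'orientation': array([[ 0.67470295,  0.40336919, -0.61811749],
       [-0.73808804,  0.37032632, -0.56398978],
       [ 0.00140907,  0.83675068,  0.54758224]])}
side {'fov_y': 50.93179380728656, 'cx': 320.4147550770126, 'cy': 197.25381451219664, 'position': array([0.68553765, 0.96871398, 0.96209522]), 'orientation': array([[-0.99317185, -0.08055187,  0.08438645],
       [ 0.11653159, -0.65100918,  0.75007162],
       [-0.00548332,  0.75478371,  0.65595083]])}
0.1 [0.18454843 0.57064759 0.22163836] [[-9.51477773e-01  3.07716859e-01 -6.18557165e-04]
 [ 3.07717465e-01  9.51476445e-01 -1.59252802e-03]
 [ 9.84948526e-05 -1.70559586e-03 -9.99998541e-01]]
```

View pics/scene0.png

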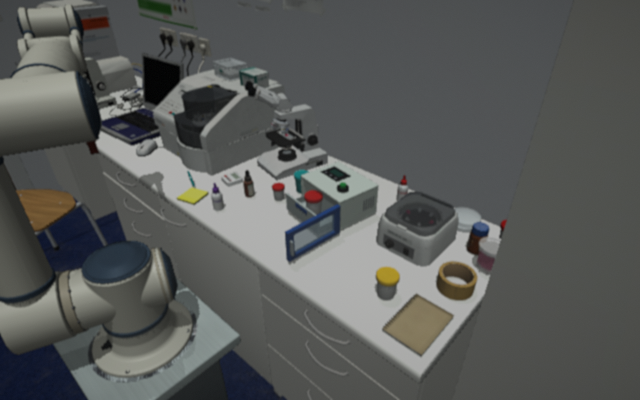

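View pics/side0.png

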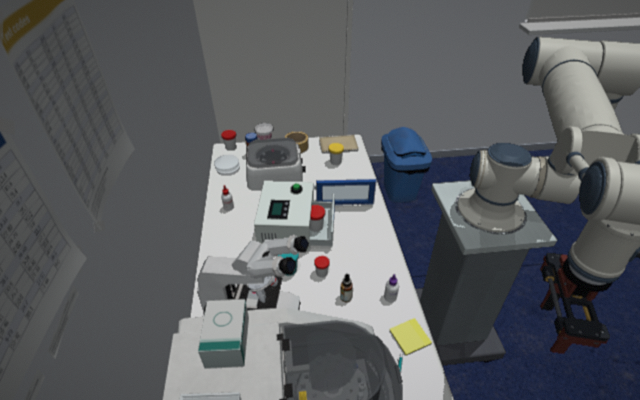

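Candidates for red_cup: the cup on the tray (scene 314,199; side 317,215), a smaller red-capped cup on the worktop (scene 278,188; side 322,263), and a turquoise one (scene 300,180; side 290,258). I choose the large one on the tray. Next, a close crop to check it.

```bash
python3 - <<'E'
import cv2
a=cv2.imread('pics/scene0.png')[150:270,260:400];b=cv2.imread('pics/side0.png')[160:280,240:390]
a=cv2.resize(a,(400,343),interpolation=3)if 0 else cv2.resize(a,None,fx=2.8,fy=4*0.7,interpolation=cv2.INTER_CUBIC)
b=cv2.resize(b,None,fx=2.6,fy=2.6,interpolation=cv2.INTER_CUBIC);b=cv2.copyMakeBorder(b,0,a.shape[0]-b.shape[0],0,0,0)
c=cv2.hconcat([a,b]);print(a.shape,b.shape,c.shape);cv2.imwrite('pics/c0.png',cv2.convertScaleAbs(c,alpha=1.3))
E
```

```text
(336, 392, 3) (336, 390, 3) (336, 782, 3)
```

View pics/c0.png

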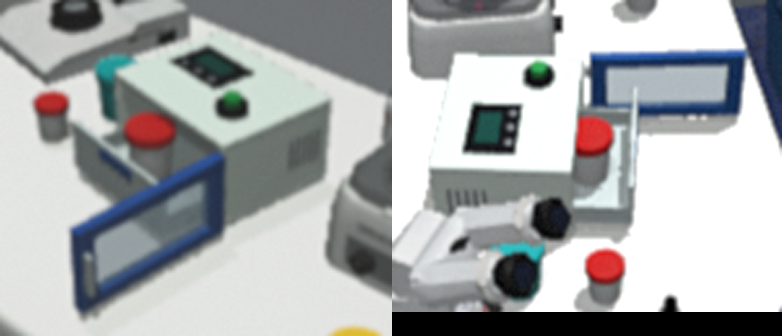

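```bash
cat > m.py <<'E'
from h import *
f=robot.grab_frame('scene');g=robot.grab_frame('side')
S=lambda u,v:(260+u/2.8,150+v/2.8)
D=lambda u,v:(240+(u-392)/2.6,160+v/2.6)
np.set_printoptions(precision=4,suppress=True)
print('side roof BR,FR,BL,FL');[print(onz(g,*D(*p),.115)) for p in((450,53),(583,55),(430,197),(574,200))]
print('scene roof FL,BR,BL,FR');[print(onz(f,*S(*p),.115)) for p in((118,72),(329,97),(185,35),(222,157))]
def tri(a,b):
    p,d=ray(f,*a);q,e=ray(g,*b)
    t=np.linalg.lstsq(np.stack([d,-e],1),q-p,rcond=None)[0]
    x,y=p+t[0]*d,q+t[1]*e; return (x+y)/2,np.linalg.norm(x-y)
def blob(fr,lo,hi,box):
    h=cv2.cvtColor(fr['frame'],cv2.COLOR_RGB2HSV);m=cv2.inRange(h,lo,hi);k=np.zeros_like(m);x0,y0,x1,y1=box;k[y0:y1,x0:x1]=1
    M=cv2.moments(m*k,True);return (M['m10']/M['m00'],M['m01']/M['m00']),M['m00']
gr=((50,120,40),(80,255,255))
a=blob(f,*gr,(330,175,355,198));b=blob(g,*gr,(285,178,310,200));print('button',a,b,tri(a[0],b[0]))
def red(fr,box):
    h=cv2.cvtColor(fr['frame'],cv2.COLOR_RGB2HSV);m=cv2.inRange(h,(0,130,60),(8,255,255))|cv2.inRange(h,(172,130,60),(180,255,255));k=np.zeros_like(m);x0,y0,x1,y1=box;k[y0:y1,x0:x1]=1
    M=cv2.moments(m*k,True);return (M['m10']/M['m00'],M['m01']/M['m00']),M['m00']
a=red(f,(295,180,335,215));b=red(g,(300,200,335,235));print('cup',a,b,tri(a[0],b[0]))
print('door free top, hinge top (outer) side');[print(onz(g,*D(*p),.113)) for p in((744,52),(592,55))]
print('scene door free top, hinge top');[print(onz(f,*S(*p),.113)) for p in((73,232),(222,157))]
print('panel top L side, R side');[print(onz(g,*D(*p),.08)) for p in((632,208),(636,90))]
print('panel top L scene');print(onz(f,*S(75,123),.08))
E
python3 m.py
```

```text
side roof BR,FR,BL,FL
[ 0.753  -0.1054  0.115 ]
[ 0.5896 -0.0811  0.115 ]
[0.7775 0.14   0.115 ]
[0.6248 0.1631 0.115 ]
scene roof FL,BR,BL,FR
[0.6233 0.1064 0.115 ]
[ 0.743  -0.1066  0.115 ]
[0.7429 0.1103 0.115 ]
[ 0.5718 -0.0964  0.115 ]
button ((342.5, 185.27272727272728), 22.0) ((295.93548387096774, 186.58064516129033), 31.0) (array([ 0.6481, -0.0434,  0.1292]), np.float64(0.00011275429612328317))
cup ((313.03977272727275, 196.04545454545453), 176.0) ((316.90909090909093, 212.0681818181818), 176.0) (array([0.5924, 0.0303, 0.0836]), np.float64(0.0029802915285316272))
door free top, hinge top (outer) side
[ 0.3901 -0.0648  0.113 ]
[ 0.5783 -0.0822  0.113 ]
scene door free top, hinge top
[ 0.3845 -0.0732  0.113 ]
[ 0.5741 -0.0945  0.113 ]
panel top L side, R side
[0.56   0.1497 0.08  ]
[ 0.5276 -0.0475  0.08  ]
panel top L scene
[0.5509 0.1041 0.08  ]
```

The crop shows the big red-capped cup standing on the tray (scene 313,196; side 317,212), the green button on the roof (scene 342,185), and the door open to the right. I'll move to an overhead view with the wrist camera for accurate poses.

Emit:
jog_arm:
  deltas:
    - {"tx": -0.111, "ty": -0.103, "tz": -0.045, "jaw": 1}
    - {"tx": -0.111, "ty": -0.103, "tz": -0.045, "jaw": 1}
    - {"tx": -0.111, "ty": -0.103, "tz": -0.045, "jaw": 1}
    - {"tx": -0.111, "ty": -0.103, "tz": -0.045, "jaw": 1}
    - {"tx": -0.111, "ty": -0.103, "tz": -0.045, "jaw": 1}
    - {"tx": -0.111, "ty": -0.103, "tz": -0.045, "jaw": 1}
    - {"tx": -0.111, "ty": -0.103, "tz": -0.045, "jaw": 1}
    - {"tx": -0.111, "ty": -0.103, "tz": -0.045, "jaw": 1}

```text
$.deltas[0]: bad value
```

Emit:
jog_arm:
  deltas:
    - {"tx": -0.111, "ty": -0.103, "tz": -0.045, "jaw": 1}
    - {"tx": -0.111, "ty": -0.103, "tz": -0.045, "jaw": 1}
    - {"tx": -0.111, "ty": -0.103, "tz": -0.045, "jaw": 1}
    - {"tx": -0.111, "ty": -0.103, "tz": -0.045, "jaw": 1}
    - {"tx": -0.111, "ty": -0.103, "tz": -0.045, "jaw": 1}
    - {"tx": -0.111, "ty": -0.103, "tz": -0.045, "jaw": 1}
    - {"tx": -0.08, "ty": -0.08, "tz": -0.045, "jaw": 1}
    - {"jaw": 1}

```text
$.deltas[0]: bad value
```

```bash
python3 - <<'E'
from h import *
f=grab('wrist','w1.png'); print({k:v for k,v in f.items() if k!='frame'})
s=robot.read_state();print(s['t'],s['position'],s['tool_rot'],s['finger_gap'])
E
```

```text
{'fov_y': 68.46618495097644, 'cx': 322.7844664359571, 'cy': 201.78930659138487, 'position': array([0.11638103, 0.59203186, 0.38374842]), 'orientation': array([[ 3.08864145e-01, -9.18954369e-01, -2.45205644e-01],
       [ 9.51105839e-01,  2.98208977e-01,  8.04306518e-02],
       [-7.89574446e-04, -2.58058665e-01,  9.66128926e-01]])}
0.25 [0.18459969 0.57077649 0.22210408] [[-9.51473426e-01  3.07730765e-01 -3.08143817e-04]
 [ 3.07730918e-01  9.51473047e-01 -8.50635927e-04]
 [ 3.14236909e-05 -9.04182860e-04 -9.99999591e-01]] 0.08799649258657839
```

View pics/w1.png

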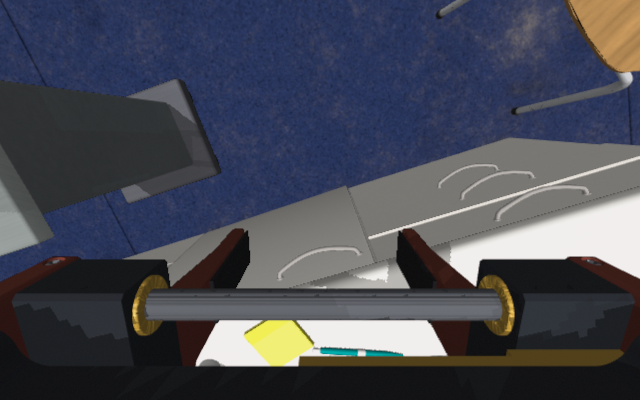

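The wrist picture shows only the floor, the bench front edge and the yellow note (280,340), because the arm did not move. I'll retry with full rows.

Emit:
jog_arm:
  deltas:
    - {"tx": -0.133, "ty": -0.099, "tz": -0.033, "wx": 0, "wy": 0, "wz": 0, "jaw": 1}
    - {"tx": -0.133, "ty": -0.099, "tz": -0.033, "wx": 0, "wy": 0, "wz": 0, "jaw": 1}
    - {"tx": -0.133, "ty": -0.099, "tz": -0.033, "wx": 0, "wy": 0, "wz": 0, "jaw": 1}
    - {"tx": -0.133, "ty": -0.099, "tz": -0.033, "wx": 0, "wy": 0, "wz": 0, "jaw": 1}
    - {"tx": -0.133, "ty": -0.099, "tz": -0.033, "wx": 0, "wy": 0, "wz": 0, "jaw": 1}
    - {"tx": -0.133, "ty": -0.099, "tz": -0.033, "wx": 0, "wy": 0, "wz": 0, "jaw": 1}
    - {"tx": -0.133, "ty": -0.099, "tz": -0.033, "wx": 0, "wy": 0, "wz": 0, "jaw": 1}
    - {"tx": -0.133, "ty": -0.099, "tz": -0.033, "wx": 0, "wy": 0, "wz": 0, "jaw": 1}

```text
t: 1.05
position: [0.3774, 0.2992, 0.289]
tool_rot: [[-0.952, 0.308, 0.0], [0.308, 0.952, 0.0], [-0.0, 0.0, -1.0]]
wrist_force: [0.9, 0.6, -0.1]
finger_gap: 0.0273
gripper_force: 0.0
```

Emit:
jog_arm:
  deltas:
    - {"tx": -0.152, "ty": -0.113, "tz": -0.04, "wx": 0, "wy": 0, "wz": 0, "jaw": 1}
    - {"tx": -0.152, "ty": -0.113, "tz": -0.04, "wx": 0, "wy": 0, "wz": 0, "jaw": 1}
    - {"tx": -0.152, "ty": -0.113, "tz": -0.04, "wx": 0, "wy": 0, "wz": 0, "jaw": 1}
    - {"tx": -0.152, "ty": -0.113, "tz": -0.04, "wx": 0, "wy": 0, "wz": 0, "jaw": 1}
    - {"tx": -0.152, "ty": -0.113, "tz": -0.04, "wx": 0, "wy": 0, "wz": 0, "jaw": 1}
    - {"tx": -0.152, "ty": -0.113, "tz": -0.04, "wx": 0, "wy": 0, "wz": 0, "jaw": 1}
    - {"tx": -0.1, "ty": -0.08, "tz": -0.04, "wx": 0, "wy": 0, "wz": -0.014, "jaw": 1}
    - {"tx": 0, "ty": 0, "tz": 0, "wx": 0, "wy": 0, "wz": -0.014, "jaw": 1}

```text
t: 1.85
position: [0.561, 0.0388, 0.3584]
tool_rot: [[-0.99, 0.138, -0.0], [0.138, 0.99, -0.001], [-0.0, -0.001, -1.0]]
wrist_force: [0.3, -0.6, 0.5]
finger_gap: 0.0005
gripper_force: 0.0
```

```bash
python3 - <<'E'
from h import *
f=grab('wrist','w2.png'); g=grab('side');np.savez('w2.npz',**f)
s=robot.read_state();print(s['t'],s['position'],s['tool_rot'],s['finger_gap'])
E
```

```text
1.95 [0.55972497 0.04145104 0.35827288] [[-9.90488592e-01  1.37593410e-01 -6.35172344e-04]
 [ 1.37593405e-01  9.90488795e-01  5.28414327e-05]
 [ 6.36401722e-04 -3.50566892e-05 -9.99999797e-01]] 0.0006375598311853913
```

View pics/w2.png

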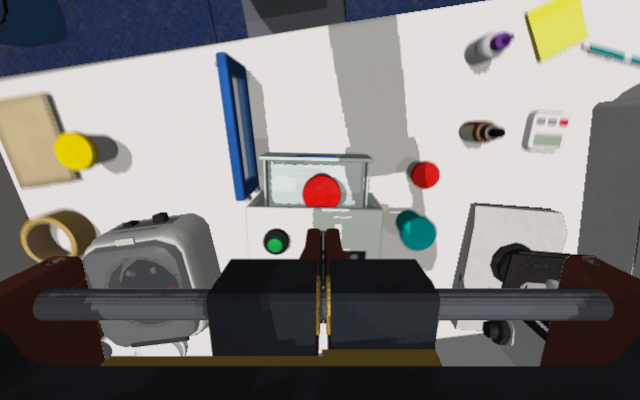

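The wrist view shows the tray panel's top edge (261,156)–(372,158), the roof front edge (247,206)–(382,207), the button (275,243), the door from (222,55) to (238,197), and the yellow cup (75,151).

```bash
cat > m2.py <<'E'
from h import *
f=dict(np.load('w2.npz'))
np.set_printoptions(precision=4,suppress=True)
img=cv2.cvtColor(f['frame'],cv2.COLOR_RGB2BGR)
for n,p,z in(('roofFR',(247,206),.115),('roofFL',(382,207),.115),('panR',(261,155),.08),('panL',(372,157),.08),('button',(275,243),.127),('redcap',(321,193),.09),('yellow',(75,151),.07),('doorfree outer',(218,55),.113),('doorhinge outer',(236,198),.113)):
    print(n,onz(f,*p,z))
h=cv2.cvtColor(f['frame'],cv2.COLOR_RGB2HSV)
m=cv2.inRange(h,(50,100,30),(80,255,255));M=cv2.moments(m[225:260,255:295],True);print('btn px',255+M['m10']/M['m00'],225+M['m01']/M['m00'],M['m00'])
E
python3 m2.py; python3 -c "
import cv2;a=cv2.imread('pics/w2.png')[45:260,205:395];cv2.imwrite('pics/w2c.png',cv2.resize(a,None,fx=2.7,fy=2.7,interpolation=2))"
```

```text
roofFR [ 0.5884 -0.0755  0.115 ]
roofFL [0.6167 0.1159 0.115 ]
panR [ 0.5224 -0.0494  0.08  ]
panL [0.5484 0.1138 0.08  ]
button [ 0.6453 -0.0433  0.127 ]
redcap [0.59   0.0312 0.09  ]
yellow [ 0.478  -0.3297  0.07  ]
doorfree outer [ 0.389  -0.0717  0.113 ]
doorhinge outer [ 0.575  -0.0893  0.113 ]
btn px 274.8841201716738 244.206008583691 233.0
```

View pics/w2c.png

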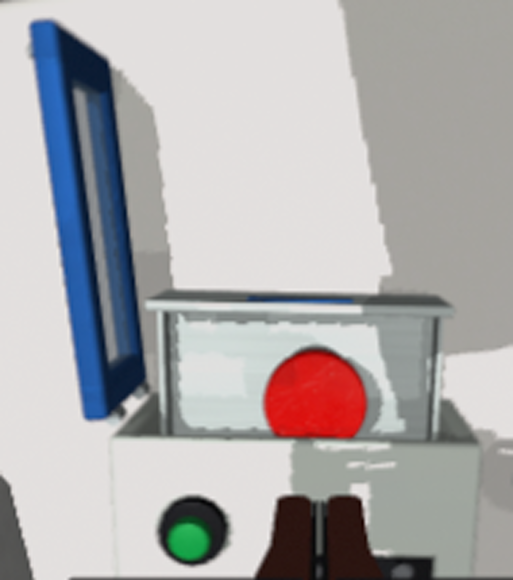

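Emit:
jog_arm:
  deltas:
    - {"tx": 0.117, "ty": -0.03, "tz": 0.1, "wx": 0, "wy": 0, "wz": 0, "jaw": 1}
    - {"tx": 0.117, "ty": -0.03, "tz": 0.16, "wx": 0, "wy": 0, "wz": 0, "jaw": 1}
    - {"tx": 0, "ty": 0, "tz": 0.18, "wx": 0, "wy": 0, "wz": -0.002, "jaw": 1}
    - {"tx": 0, "ty": 0, "tz": 0.18, "wx": 0, "wy": 0, "wz": 0, "jaw": 1}
    - {"tx": 0, "ty": 0, "tz": 0.18, "wx": 0, "wy": 0, "wz": 0, "jaw": 1}
    - {"tx": 0, "ty": 0, "tz": 0.18, "wx": 0, "wy": 0, "wz": 0, "jaw": 1}
    - {"tx": 0, "ty": 0, "tz": 0.18, "wx": 0, "wy": 0, "wz": 0, "jaw": 1}
    - {"tx": 0, "ty": 0, "tz": 0.06, "wx": 0, "wy": 0, "wz": 0, "jaw": 1}

```text
t: 2.75
position: [0.4958, 0.0363, 0.0484]
tool_rot: [[-0.992, 0.125, -0.008], [0.125, 0.992, 0.0], [0.008, -0.001, -1.0]]
wrist_force: [0.2, -0.3, -0.1]
finger_gap: 0.0006
gripper_force: 0.0
```

Emit:
jog_arm:
  deltas:
    - {"tx": -0.04, "ty": 0, "tz": -0.02, "wx": 0, "wy": 0, "wz": 0.0037, "jaw": 1}
    - {"tx": -0.04, "ty": 0, "tz": 0, "wx": 0, "wy": 0, "wz": 0, "jaw": 1}
    - {"tx": -0.02, "ty": 0, "tz": 0, "wx": 0, "wy": 0, "wz": 0, "jaw": 1}
    - {"tx": -0.02, "ty": 0, "tz": 0, "wx": 0, "wy": 0, "wz": 0, "jaw": 1}
    - {"tx": -0.03, "ty": 0, "tz": 0, "wx": 0, "wy": 0, "wz": 0, "jaw": 1}
    - {"tx": -0.03, "ty": 0, "tz": 0, "wx": 0, "wy": 0, "wz": 0, "jaw": 1}
    - {"tx": -0.03, "ty": 0, "tz": 0, "wx": 0, "wy": 0, "wz": 0, "jaw": 1}
    - {"tx": -0.03, "ty": 0, "tz": 0, "wx": 0, "wy": 0, "wz": 0, "jaw": 1}

```text
t: 3.55
position: [0.5592, 0.0268, 0.0587]
tool_rot: [[-0.989, 0.147, -0.0], [0.147, 0.989, -0.0], [0.0, -0.0, -1.0]]
wrist_force: [-1.7, -0.7, 2.5]
finger_gap: 0.0004
gripper_force: 0.9
```

Emit:
jog_arm:
  deltas:
    - {"tx": -0.03, "ty": 0, "tz": 0, "wx": 0, "wy": 0, "wz": 0, "jaw": 1}
    - {"tx": -0.03, "ty": 0, "tz": 0, "wx": 0, "wy": 0, "wz": 0, "jaw": 1}
    - {"tx": -0.024, "ty": 0, "tz": 0, "wx": 0, "wy": 0, "wz": 0, "jaw": 1}
    - {"tx": -0.016, "ty": 0, "tz": 0, "wx": 0, "wy": 0, "wz": 0, "jaw": 1}
    - {"tx": -0.012, "ty": 0, "tz": 0, "wx": 0, "wy": 0, "wz": 0, "jaw": 1}
    - {"tx": 0, "ty": 0, "tz": 0, "wx": 0, "wy": 0, "wz": 0, "jaw": 1}

```text
t: 4.15
position: [0.5868, 0.023, 0.0586]
tool_rot: [[-0.989, 0.147, 0.0], [0.147, 0.989, 0.0], [-0.0, 0.0, -1.0]]
wrist_force: [0.4, -0.3, -0.2]
finger_gap: 0.0008
gripper_force: 0.0
```

Emit:
jog_arm:
  deltas:
    - {"tx": -0.008, "ty": 0, "tz": 0, "wx": 0, "wy": 0, "wz": 0, "jaw": 1}
    - {"tx": 0, "ty": 0, "tz": 0, "wx": 0, "wy": 0, "wz": 0, "jaw": 1}

```text
t: 4.35
position: [0.5884, 0.0228, 0.0587]
tool_rot: [[-0.989, 0.147, 0.0], [0.147, 0.989, 0.0], [-0.0, 0.0, -1.0]]
wrist_force: [-0.5, -0.5, 0.2]
finger_gap: 0.0007
gripper_force: 0.2
```

Continue until the stop is felt.

Emit:
jog_arm:
  deltas:
    - {"tx": -0.008, "ty": 0, "tz": 0, "wx": 0, "wy": 0, "wz": 0, "jaw": 1}
    - {"tx": -0.008, "ty": 0, "tz": 0, "wx": 0, "wy": 0, "wz": 0, "jaw": 1}

```text
t: 4.55
position: [0.5921, 0.0221, 0.0586]
tool_rot: [[-0.989, 0.147, -0.001], [0.147, 0.989, 0.0], [0.001, 0.0, -1.0]]
wrist_force: [-7.9, 1.3, 2.8]
finger_gap: 0.0002
gripper_force: 4.4
```

Emit:
jog_arm:
  deltas:
    - {"tx": -0.008, "ty": 0, "tz": 0, "wx": 0, "wy": 0, "wz": 0, "jaw": 1}
    - {"tx": 0, "ty": 0, "tz": 0, "wx": 0, "wy": 0, "wz": 0, "jaw": 1}

```text
t: 4.75
position: [0.592, 0.0222, 0.0587]
tool_rot: [[-0.989, 0.147, -0.006], [0.147, 0.989, 0.001], [0.006, -0.0, -1.0]]
wrist_force: [-11.2, 1.2, 5.5]
finger_gap: 0.0009
gripper_force: 5.9
```

Emit:
jog_arm:
  deltas:
    - {"tx": 0.1, "ty": 0, "tz": 0, "wx": 0, "wy": 0, "wz": 0, "jaw": 1}
    - {"tx": 0.07, "ty": 0, "tz": -0.15, "wx": 0, "wy": 0, "wz": 0, "jaw": 1}
    - {"tx": 0, "ty": 0, "tz": -0.18, "wx": 0, "wy": 0, "wz": 0, "jaw": 1}
    - {"tx": 0, "ty": 0, "tz": -0.18, "wx": 0, "wy": 0, "wz": 0, "jaw": 1}
    - {"tx": 0.09, "ty": -0.165, "tz": 0, "wx": 0, "wy": 0, "wz": 0, "jaw": 1}
    - {"tx": 0.09, "ty": -0.165, "tz": 0, "wx": 0, "wy": 0, "wz": 0, "jaw": 1}
    - {"tx": 0.09, "ty": -0.165, "tz": 0, "wx": 0, "wy": 0, "wz": 0, "jaw": 1}
    - {"tx": 0.09, "ty": -0.165, "tz": 0, "wx": 0, "wy": 0, "wz": 0, "jaw": 1}

```text
t: 5.55
position: [0.4383, -0.1231, 0.1867]
tool_rot: [[-0.989, 0.146, 0.002], [0.146, 0.989, -0.001], [-0.002, -0.001, -1.0]]
wrist_force: [0.1, -1.6, 0.2]
finger_gap: 0.0005
gripper_force: 0.0
```

```bash
python3 - <<'E'
from h import *
f=grab('scene','s2.png');g=grab('side')
a=f['frame'][165:265,265:395,::-1];b=g['frame'][165:265,245:375,::-1]
cv2.imwrite('pics/s2c.png',cv2.resize(cv2.hconcat([a,b]),None,fx=3,fy=3,interpolation=2))
s=robot.read_state();print(s['t'],s['position'])
E
```

```text
5.65 [ 0.43705403 -0.12578296  0.187149  ]
```

View pics/s2c.png

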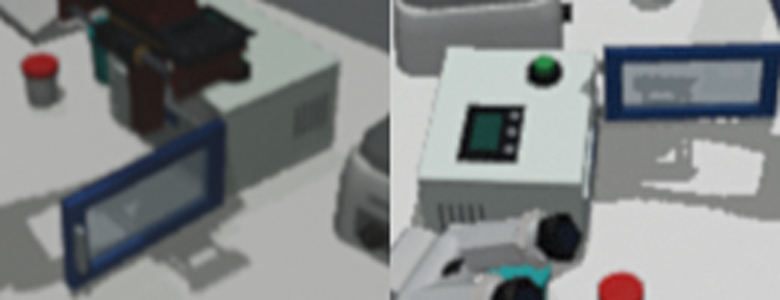

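Tray is home (side crop: no tray protrudes at 590,190), cup inside, door still open. Compute the door path.

```bash
python3 - <<'E'
import numpy as np
ya=np.radians(-8.45);R=np.array([[np.cos(ya),-np.sin(ya)],[np.sin(ya),np.cos(ya)]]);O=np.array([.683,.0075])
# fingers frame ~ inc frame: tool x=-ex, tool y=+ey
start=R.T@(np.array([.437,-.1255])-O);print('start inc',start)
p=start;A=np.r_[np.linspace(1.62,0.0,19)]
for a in A:
    n=np.array([-np.cos(a),-np.sin(a)]);s=10*abs(np.cos(a))+13.5*abs(np.sin(a))
    q=np.array([-.086,-.1])+.14*np.array([-np.sin(a),np.cos(a)])+(.014+s/1000)*n
    d=q-p;p=q;print(round(a,2),q.round(4),'tx %.3f ty %.3f'%(-d[0]/.25,d[1]/.25))
E
```

```text
start inc [-0.22378569 -0.167705  ]
1.62 [-0.2245 -0.1348] tx 0.003 ty 0.132
1.53 [-0.227  -0.1222] tx 0.010 ty 0.051
1.44 [-0.2285 -0.1102] tx 0.006 ty 0.048
1.35 [-0.229 -0.098] tx 0.002 ty 0.049
1.26 [-0.2284 -0.0857] tx -0.002 ty 0.049
1.17 [-0.2267 -0.0733] tx -0.007 ty 0.049
1.08 [-0.2239 -0.061 ] tx -0.011 ty 0.049
0.99 [-0.2199 -0.0489] tx -0.016 ty 0.048
0.9 [-0.2148 -0.0371] tx -0.020 ty 0.047
0.81 [-0.2085 -0.0257] tx -0.025 ty 0.046
0.72 [-0.2012 -0.0148] tx -0.029 ty 0.044
0.63 [-0.1927 -0.0046] tx -0.034 ty 0.041
0.54 [-0.1833  0.0049] tx -0.038 ty 0.038
0.45 [-0.1729  0.0135] tx -0.042 ty 0.034
0.36 [-0.1616  0.0211] tx -0.045 ty 0.030
0.27 [-0.1496  0.0277] tx -0.048 ty 0.026
0.18 [-0.1369  0.033 ] tx -0.051 ty 0.022
0.09 [-0.1237  0.0372] tx -0.053 ty 0.017
0.0 [-0.11  0.04] tx -0.055 ty 0.011
```

Emit:
jog_arm:
  deltas:
    - {"tx": 0, "ty": 0, "tz": 0.17, "wx": 0, "wy": 0, "wz": 0, "jaw": 1}
    - {"tx": 0, "ty": 0, "tz": 0.17, "wx": 0, "wy": 0, "wz": 0, "jaw": 1}
    - {"tx": 0, "ty": 0, "tz": 0.16, "wx": 0, "wy": 0, "wz": 0, "jaw": 1}
    - {"tx": 0, "ty": 0, "tz": 0, "wx": 0, "wy": 0, "wz": 0, "jaw": 1}

```text
t: 6.05
position: [0.436, -0.1203, 0.0554]
tool_rot: [[-0.989, 0.147, -0.009], [0.147, 0.989, 0.004], [0.01, 0.002, -1.0]]
wrist_force: [-0.7, 0.7, -0.4]
finger_gap: 0.0006
gripper_force: 0.0
```

Emit:
jog_arm:
  deltas:
    - {"tx": 0, "ty": 0.05, "tz": 0, "wx": 0, "wy": 0, "wz": 0, "jaw": 1}
    - {"tx": 0, "ty": 0.04, "tz": 0, "wx": 0, "wy": 0, "wz": 0, "jaw": 1}
    - {"tx": 0.003, "ty": 0.03, "tz": 0, "wx": 0, "wy": 0, "wz": 0, "jaw": 1}
    - {"tx": 0.01, "ty": 0.051, "tz": 0, "wx": 0, "wy": 0, "wz": 0, "jaw": 1}
    - {"tx": 0.006, "ty": 0.048, "tz": 0, "wx": 0, "wy": 0, "wz": 0, "jaw": 1}
    - {"tx": 0.002, "ty": 0.049, "tz": 0, "wx": 0, "wy": 0, "wz": 0, "jaw": 1}
    - {"tx": -0.002, "ty": 0.049, "tz": 0, "wx": 0, "wy": 0, "wz": 0, "jaw": 1}
    - {"tx": -0.007, "ty": 0.049, "tz": 0, "wx": 0, "wy": 0, "wz": 0, "jaw": 1}

```text
t: 6.85
position: [0.4495, -0.0299, 0.0612]
tool_rot: [[-0.989, 0.147, -0.0], [0.147, 0.989, -0.0], [0.0, -0.0, -1.0]]
wrist_force: [0.3, -1.1, 1.0]
finger_gap: 0.0005
gripper_force: 0.4
```

Emit:
jog_arm:
  deltas:
    - {"tx": -0.01, "ty": 0.046, "tz": 0, "wx": 0, "wy": 0, "wz": 0, "jaw": 1}
    - {"tx": -0.015, "ty": 0.046, "tz": 0, "wx": 0, "wy": 0, "wz": 0, "jaw": 1}
    - {"tx": -0.02, "ty": 0.046, "tz": 0, "wx": 0, "wy": 0, "wz": 0, "jaw": 1}
    - {"tx": -0.025, "ty": 0.046, "tz": 0, "wx": 0, "wy": 0, "wz": 0, "jaw": 1}
    - {"tx": -0.029, "ty": 0.044, "tz": 0, "wx": 0, "wy": 0, "wz": 0, "jaw": 1}
    - {"tx": -0.034, "ty": 0.041, "tz": 0, "wx": 0, "wy": 0, "wz": 0, "jaw": 1}
    - {"tx": -0.038, "ty": 0.038, "tz": 0, "wx": 0, "wy": 0, "wz": 0, "jaw": 1}
    - {"tx": -0.042, "ty": 0.034, "tz": 0, "wx": 0, "wy": 0, "wz": 0, "jaw": 1}

```text
t: 7.65
position: [0.5155, 0.0463, 0.061]
tool_rot: [[-0.989, 0.147, -0.0], [0.147, 0.989, 0.0], [0.0, -0.0, -1.0]]
wrist_force: [-0.6, -1.0, -0.4]
finger_gap: 0.0001
gripper_force: 0.4
```

Emit:
jog_arm:
  deltas:
    - {"tx": -0.045, "ty": 0.03, "tz": 0, "wx": 0, "wy": 0, "wz": 0, "jaw": 1}
    - {"tx": -0.046, "ty": 0.026, "tz": 0, "wx": 0, "wy": 0, "wz": 0, "jaw": 1}
    - {"tx": -0.046, "ty": 0.022, "tz": 0, "wx": 0, "wy": 0, "wz": 0, "jaw": 1}
    - {"tx": -0.045, "ty": 0.014, "tz": 0, "wx": 0, "wy": 0, "wz": 0, "jaw": 1}
    - {"tx": -0.03, "ty": 0.006, "tz": 0, "wx": 0, "wy": 0, "wz": 0, "jaw": 1}
    - {"tx": -0.02, "ty": 0, "tz": 0, "wx": 0, "wy": 0, "wz": 0, "jaw": 1}
    - {"tx": -0.01, "ty": 0, "tz": 0, "wx": 0, "wy": 0, "wz": 0, "jaw": 1}

```text
t: 8.35
position: [0.5784, 0.0609, 0.0609]
tool_rot: [[-0.989, 0.147, -0.001], [0.147, 0.989, 0.0], [0.001, 0.0, -1.0]]
wrist_force: [-1.0, 0.8, -1.1]
finger_gap: 0.0005
gripper_force: 0.3
```

Emit:
jog_arm:
  deltas:
    - {"tx": -0.008, "ty": 0, "tz": 0, "wx": 0, "wy": 0, "wz": 0, "jaw": 1}
    - {"tx": -0.008, "ty": 0, "tz": 0, "wx": 0, "wy": 0, "wz": 0, "jaw": 1}

```text
t: 8.55
position: [0.5811, 0.0603, 0.0611]
tool_rot: [[-0.989, 0.147, -0.002], [0.147, 0.989, 0.0], [0.002, 0.0, -1.0]]
wrist_force: [-9.9, 2.1, 4.3]
finger_gap: 0.0006
gripper_force: 5.0
```

Emit:
jog_arm:
  deltas:
    - {"tx": 0, "ty": 0, "tz": 0, "wx": 0, "wy": 0, "wz": 0, "jaw": 1}
    - {"tx": 0, "ty": 0, "tz": 0, "wx": 0, "wy": 0, "wz": 0, "jaw": 1}
    - {"tx": 0.08, "ty": 0, "tz": 0, "wx": 0, "wy": 0, "wz": 0, "jaw": 1}
    - {"tx": 0, "ty": 0, "tz": -0.18, "wx": 0, "wy": 0, "wz": 0, "jaw": 1}
    - {"tx": 0, "ty": 0, "tz": -0.18, "wx": 0, "wy": 0, "wz": 0, "jaw": 1}
    - {"tx": 0, "ty": 0, "tz": -0.16, "wx": 0, "wy": 0, "wz": 0, "jaw": 1}
    - {"tx": -0.1, "ty": -0.1, "tz": 0, "wx": 0, "wy": 0, "wz": 0, "jaw": 1}
    - {"tx": -0.1, "ty": -0.1, "tz": 0, "wx": 0, "wy": 0, "wz": 0, "jaw": 1}

```text
t: 9.35
position: [0.6059, 0.0061, 0.1947]
tool_rot: [[-0.989, 0.145, 0.007], [0.145, 0.989, -0.0], [-0.007, 0.0, -1.0]]
wrist_force: [-0.6, -0.3, -0.2]
finger_gap: 0.0007
gripper_force: 0.0
```

Emit:
jog_arm:
  deltas:
    - {"tx": -0.1, "ty": -0.1, "tz": 0, "wx": 0, "wy": 0, "wz": 0, "jaw": 1}
    - {"tx": -0.1, "ty": -0.07, "tz": 0, "wx": 0, "wy": 0, "wz": 0, "jaw": 1}
    - {"tx": 0, "ty": 0, "tz": 0, "wx": 0, "wy": 0, "wz": 0, "jaw": 1}
    - {"tx": 0, "ty": 0, "tz": 0, "wx": 0, "wy": 0, "wz": 0, "jaw": 1}

```text
t: 9.75
position: [0.6476, -0.0434, 0.1908]
tool_rot: [[-0.989, 0.148, -0.001], [0.148, 0.989, 0.0], [0.001, 0.0, -1.0]]
wrist_force: [-0.8, 0.2, 1.2]
finger_gap: 0.0004
gripper_force: 0.0
```

```bash
python3 - <<'E'
from h import *
f=grab('scene');g=grab('side')
a=f['frame'][150:265,265:395,::-1];b=g['frame'][150:265,245:375,::-1]
cv2.imwrite('pics/s3c.png',cv2.resize(cv2.hconcat([a,b]),None,fx=3,fy=3,interpolation=2))
s=robot.read_state();print(s['t'],s['position'])
E
```

```text
9.85 [ 0.64720292 -0.04232646  0.19163721]
```

View pics/s3c.png

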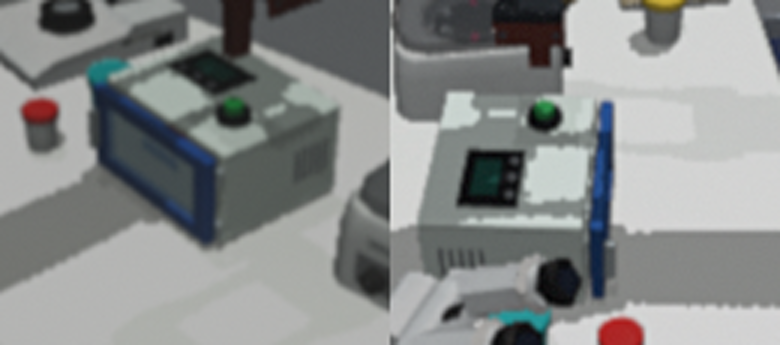

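Door is flush shut and the tip is over the button. Press down.

Emit:
jog_arm:
  deltas:
    - {"tx": 0, "ty": 0, "tz": 0.12, "wx": 0, "wy": 0, "wz": 0, "jaw": 1}
    - {"tx": 0, "ty": 0, "tz": 0.1, "wx": 0, "wy": 0, "wz": 0, "jaw": 1}
    - {"tx": 0, "ty": 0, "tz": 0, "wx": 0, "wy": 0, "wz": 0, "jaw": 1}
    - {"tx": 0, "ty": 0, "tz": 0.012, "wx": 0, "wy": 0, "wz": 0, "jaw": 1}
    - {"tx": 0, "ty": 0, "tz": 0.012, "wx": 0, "wy": 0, "wz": 0, "jaw": 1}

```text
t: 10.35
position: [0.6478, -0.0424, 0.1328]
tool_rot: [[-0.989, 0.146, 0.003], [0.146, 0.989, 0.0], [-0.003, 0.0, -1.0]]
wrist_force: [-2.7, 1.6, 3.4]
finger_gap: -0.0
gripper_force: 1.6
```

Emit:
jog_arm:
  deltas:
    - {"tx": 0, "ty": 0, "tz": 0.012, "wx": 0, "wy": 0, "wz": 0, "jaw": 1}
    - {"tx": 0, "ty": 0, "tz": 0, "wx": 0, "wy": 0, "wz": 0, "jaw": 1}

```text
t: 10.55
position: [0.6479, -0.0425, 0.1312]
tool_rot: [[-0.989, 0.146, 0.004], [0.146, 0.989, 0.0], [-0.003, 0.001, -1.0]]
wrist_force: [-5.7, 1.4, 11.5]
finger_gap: 0.0005
gripper_force: 5.7
```

Emit:
jog_arm:
  deltas:
    - {"tx": 0, "ty": 0, "tz": 0.012, "wx": 0, "wy": 0, "wz": 0, "jaw": 1}
    - {"tx": 0, "ty": 0, "tz": 0, "wx": 0, "wy": 0, "wz": 0, "jaw": 1}

```text
t: 10.75
position: [0.6481, -0.0425, 0.131]
tool_rot: [[-0.989, 0.146, 0.006], [0.146, 0.989, 0.0], [-0.005, 0.001, -1.0]]
wrist_force: [-10.0, 2.7, 20.4]
finger_gap: 0.0007
gripper_force: 10.3
```

```bash
python3 - <<'E'
from h import *
f=grab('scene');g=grab('side')
a=f['frame'][140:230,300:400,::-1];b=g['frame'][140:230,250:350,::-1]
cv2.imwrite('pics/s4c.png',cv2.resize(cv2.hconcat([a,b]),None,fx=4,fy=4,interpolation=2))
s=robot.read_state();print(s['t'],s['position'],s['wrist_force'])
E
```

```text
10.85 [ 0.64807175 -0.04244662  0.13103184] [-10.45506916   2.55204631  20.91268085]
```

View pics/s4c.png

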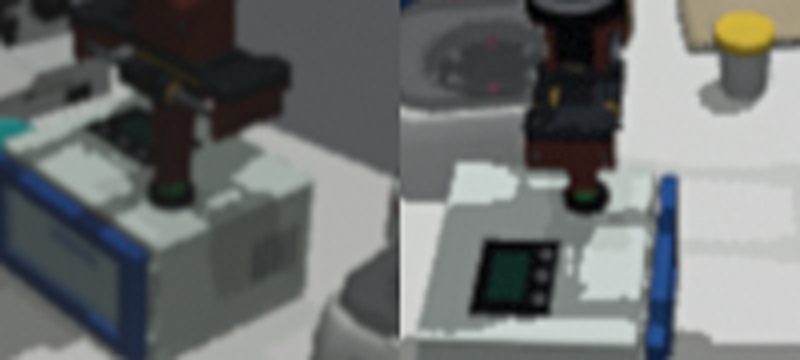

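The finger sits centrally on the button (scene 345,185) and has bottomed out at 20 N. Lift away.

Emit:
jog_arm:
  deltas:
    - {"tx": 0, "ty": 0, "tz": -0.06, "wx": 0, "wy": 0, "wz": 0, "jaw": 1}
    - {"tx": 0, "ty": 0, "tz": -0.15, "wx": 0, "wy": 0, "wz": 0, "jaw": 1}
    - {"tx": 0, "ty": 0, "tz": -0.18, "wx": 0, "wy": 0, "wz": 0, "jaw": 1}
    - {"tx": 0.1, "ty": 0, "tz": -0.1, "wx": 0, "wy": 0, "wz": 0, "jaw": 1}
    - {"tx": 0, "ty": 0, "tz": 0, "wx": 0, "wy": 0, "wz": 0, "jaw": 1}
    - {"tx": 0, "ty": 0, "tz": 0, "wx": 0, "wy": 0, "wz": 0, "jaw": 1}

```text
t: 11.45
position: [0.6233, -0.0395, 0.2477]
tool_rot: [[-0.989, 0.147, 0.003], [0.147, 0.989, -0.0], [-0.003, -0.0, -1.0]]
wrist_force: [0.7, 0.2, -0.3]
finger_gap: 0.0001
gripper_force: 0.0
```

```bash
python3 - <<'E'
from h import *
s=robot.read_state();print(s['t'],s['position'],s['wrist_force'])
f=grab('side')
# door outer top edge & roof check: blue pixels in side view near shut door
h=cv2.cvtColor(f['frame'],cv2.COLOR_RGB2HSV);m=cv2.inRange(h,(100,120,40),(125,255,255))[175:260,300:330]
v,u=np.nonzero(m);top=[(u[v==r].min()+300,u[v==r].max()+300) for r in (12,30,50,65) if (v==r).any()];print(top)
print(robot.job_done())
E
```

```text
11.45 [ 0.6233154  -0.03948026  0.24766098] [ 0.66367637  0.15748693 -0.33965488]
[(np.int64(315), np.int64(318)), (np.int64(313), np.int64(318)), (np.int64(312), np.int64(316)), (np.int64(312), np.int64(315))]
the job is handed in; nothing more can be done
None
```

The job is handed in at about 11.5 s: the tray was pushed to its stop with the red cup on it, the door was closed gently, and the start button was pressed to its stop and released; no pass/fail result was returned.

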